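# Open the childproof scissors box by its hidden catch

### The arm

A 6-joint arm with a two-finger parallel gripper is mounted at the origin on a cart in front of the work surface, level with it; the furniture and walls round the work are solid. World frame = base frame: x ahead of the robot, y to its left, z up, the work surface at z = 0. Lengths are in m, angles in rad, forces in N, time in s.
With the tool pointing down it reaches from about 0.375 to 0.9 m from the base axis. Payload 3.1 kg.
Tool frame: the origin (TCP) lies on the centre line of the jaws, within the pads' length; the fingertips stand ahead of it and the grasp point (between the pads) lies 3 mm ahead of it (robot.tip_reach is the z of the fingertips in the tool frame, in m); z points along the fingers, y is the line along which they close (so a half turn about z gives the same grasp; the last joint's range is limited). The gripper opens to 87 mm and grips with 3 to 60 N. Pads are 19 mm wide; open, the fingers measure 117 mm over their backs; the gripper's body (75 mm by 190 mm) begins 51 mm behind the grasp point.
Start: joints at [1.125, 0.527, 1.433, -0, 1.181, -0.178], TCP at [0.165, 0.603, 0.245] pointing down, gripper open.
Joint ranges: [-3.08, 3.08], [-0.75, 2.2], [0.22, 2.44], [-1.43, 4.57], [0, 2.65], [-2.85, 2.85]. Speed limits (rad/s): [2.79, 2.79, 3.14, 3.14, 3.14, 3.14].

### API

Orientations are given as a unit quaternion [x, y, z, w].
In Python, from rig import sensors, eyes, ticket, robot gives the robot as it stands.
- The arm moves only by the tool drive_tool, never from a script. Its argument "deltas" is a list that holds one entry, the list of rows, each a list of 6 numbers: the shift along the tool's x, y, z in mm, then the turn, a rotation vector about the tool's x, y, z in rad. A call has 1 to 8 rows; each row shifts and turns the commanded pose from where the row before left it, along the tool's axes as they then stand; what a row does not reach is not made up. A row lasts 1/12 s, in which the tool goes at most 41.7 mm and 7.16 degrees, less where a joint would pass 70% of its speed; a pose out of reach is approached as far as the arm can. A call is refused whole if a number of a shift passes 41.7 or a number of a turn 0.125, either way. A call with a gripper value outside its range is refused whole. "gripper" is the opening in per cent of the stroke, from 0 (shut) to 100 (fully open), set as the call begins (left out, the last holds). The fingers move at their own pace and stop on an object; "squeeze" is the grip in N (left out, the last holds). Time passes only in rows, so rows that do not move let the fingers close. It gives the time, the measured TCP pose, the force, the opening and the grip force at its end, in the units of the state.
- sensors.get_obs(): the state, without advancing time (a new reading comes with each control period).
- eyes.camera(name): name is "side" or "top" or "wrist"; returns a dict with "img" (384x512x3 uint8, red, green, blue), "fov_y" (degrees; the focal length in pixels is half the picture's height over the tangent of half this angle, whatever the lens; pixels are square), "cx", "cy" (the principal point, pixels), "xyz" and "attitude" of the camera in the world; the wrist camera has in their place "hand_eye" (4x4, takes a point from camera to tool coordinates, whose origin is the TCP and whose axes are the flange's). Camera axes: x right, y up, looking along -z (the intrinsics and any distortion apply to the point x, -y, -z); pixel columns grow to the right and rows downward; lengths in m; the calibration is good to about 2 mm. A picture is of the moment at which its call begins: read the wrist's pose just before it. There is no depth.
- ticket.hand_in(): hands the job in; it is judged then, once.
The state is a dict: "time": time; "q": joint angles; "joint_velocities": joint speeds; "joint_torque": joint torques, N m; "position": TCP position; "tool_rot": TCP orientation; "ft_force": force on the tool from outside, world axes, zero at the start; "moment": the same for the moment, N m; "grip_width": finger opening in m; "grip_force": force on a finger pad.
Only numpy, scipy, OpenCV 4.12 (cv2) and the standard library are available. Lean on these libraries where they do the work, as an engineer would, in place of code of your own. Each camera call takes 0.05 s, during which the arm holds its last target. There are 200 camera calls.

### The job

Open the childproof scissors box: feel with a fingertip along the metal strip for the one of its three dimples that gives, and press it until the lid springs up a little. Then push the lid over with the fingers until it rests fully open, without pinching it or pressing on its upper face once it is up. Leave the scissors in the box and everything else on the worktop where it is, and lift nothing.

Things in the scene. Friction and masses are not known exactly. Their poses are not given: they have to be found in the camera images.
- box: Childproof scissors box, 180 mm deep (its x), 270 mm wide (its y), 60 mm high, white shell, fixed to the worktop. Origin: centre of its underside; x points from the front to the hinge at the back, y to the left, z up. Its flat top: a fixed bare-metal strip over the front 66 mm (x from -90 to -24 mm), and behind it the wooden lid, flush when shut.
- strip_mid (a point): Middle of the metal strip's top face, at (-57, 0, 60) mm in the box's frame. In the strip are three round dimples, at x = -57 mm, y = -82, 0 and +82 mm of the box's frame, each closed by a plain metal disc 42 mm across, its face 2 mm below the strip. They look alike: one, in a different place each time, is the sprung catch; the other two are rigid.
- catch (a joint): Travel of the sprung disc: 0 at rest, up to 0.007 m pressed straight down. It starts to give at about 2 N, is fully down at about 5 N and springs back when let go. The lid is freed at about 4.5 mm of travel.
- lid (a joint): Angle of the wooden lid in rad: 0 shut, 1.9 fully back against its stop. Pressing the catch frees it; a plunger then lifts it to about 0.42 rad (front edge 44 mm higher), where it stays. From there it weighs about 150 g and must be pushed: let go before upright it falls back onto the plunger, past upright it falls to its stop by itself.
- lid_hinge (a point): Middle of the lid's hinge axis, at (85, 0, 55) mm in the box's frame; the axis runs along the box's y. The lid reaches 108 mm forward from it (front edge at x = -23 mm when shut), is 268 mm wide and 9 mm thick.
- lid_edge (a point): Middle of the lower front edge of the lid; on the shut lid at x = -23 mm, y = 0, z = 51 mm in the box's frame. It moves with the lid. A small steel hook, 20 mm deep, hangs under the lid 9 mm behind this edge near its left end (y = 97 to 127 mm); the rest of the edge is clear. The plunger stands near the right wall.
- lid_facing: Thin wooden facing (96 x 256 x 3 mm, 5 mm in from the lid's front edge) on the upper face of the lid; origin: centre of its underside, z out of the lid's upper face. Only a hand that pinches the lid, or presses it back down, touches it once the lid is up.
- scissors: Scissors with black handles, 206 x 84 x 11 mm, loose on the floor of the box under the lid. Origin: centre of the underside.
- spice_jar: Bystander: spice jar with a black cap, 41 mm across, 105 mm tall, loose on the worktop. Origin: centre of its underside.
- garlic: Bystander: garlic bulb, 58 mm, loose on the worktop. Origin: centre of its underside.
- tin: Bystander: food tin, 75 mm across, 58 mm tall, loose on the worktop. Origin: centre of its underside.
- mug: Bystander: white mug, 86 mm across, 97 mm tall, loose on the worktop. Origin: centre of its underside.
- lemon: Bystander: lemon, 80 x 57 x 56 mm, loose on the worktop. Origin: centre of its underside.
- jar: Bystander: glass jar with a green lid, 66 mm across, 83 mm tall, loose on the worktop. Origin: centre of its underside.

How it is judged:
On the way, in this order (a step that is already met when the one before it is completed fails the run):
1. the hidden catch is pressed in (value of joint catch above 0.003 m), for 0.02 s.
2. the lid is pushed over, past upright, to its stop (value of joint lid above 1.7 rad), for 0.2 s.
At the end, for the whole second after the job is handed in: The lid rests open beyond 1.7 rad (stop at 1.9), the catch has sprung back, and the scissors and the six bystanders are at rest within 30 mm of where they began (value of joint lid above 1.7 rad and velocity of joint lid between -0.1 and 0.1 rad/s and value of joint catch below 0.002 m and linear speed of scissors below 0.02 m/s and distance of each of spice_jar, garlic, tin, mug, lemon, jar, scissors from where it was at the start of the episode below 0.03 m); the robot touches nothing.
It fails at once if the raised lid is pinched or pressed on its upper face (more than 3 N) (value of joint lid above 0.15 rad and contact force between any of the fingers, the arm and lid_facing above 3 N).
It fails at once if the scissors are lifted (z of scissors in the frame of box above 0.03 m).
It fails at once if a bystander is lifted (height (world z) of any of spice_jar, garlic, tin, mug, lemon, jar above 0.025 m).
It fails at once if the scissors or a bystander are moved by more than 30 mm (distance of any of spice_jar, garlic, tin, mug, lemon, jar, scissors from where it was at the start of the episode above 0.03 m).
It also fails if it takes over 54 s, if anything falls off the work surface, if the arm or the gripper's body presses on something with over 40 N, if the wrist force passes 120 N, or if a joint passes its speed limit or range.

## Working session

There is one attempt and no reset: what is moved stays moved. The work goes in short steps, Python scripts to look and compute and a tool call to move; the robot and the scene stay as the last step left them, time stands still between calls to the robot, and variables do not carry over. Pictures are saved under pics/ and viewed, at most 10 in all, crops included, and the job is handed in when it is done.

Besides the shell and the picture viewer there is one more tool, called after "Request:" by a JSON object that holds its "api" and its "payload". drive_tool: Moves the arm, as the interface text tells. Its arguments: {"type":"object","properties":{"deltas":{"type":"array"},"gripper":{"type":"number"},"squeeze":{"type":"number"}},"required":["deltas"]}

```bash
mkdir -p pics; python3 - <<'E'
from rig import sensors, eyes, robot
import cv2,json
o=sensors.get_obs(); print({k:o[k] for k in("time","position","tool_rot","ft_force","grip_width")}, robot.tip_reach)
for n in("top","side"):
    c=eyes.camera(n); cv2.imwrite(f"pics/{n}0.png",c["img"][:,:,::-1]); print({k:v for k,v in c.items() if k!="img"})
E
```

```text
{'time': 0.0, 'position': array([0.16506621, 0.60209134, 0.24355958]), 'tool_rot': array([ 1.33523077e-01,  9.91045100e-01, -1.04151958e-03, -3.34823954e-04]), 'ft_force': array([ 1.00209582, -0.94259314, -0.05339768]), 'grip_width': 0.08722390098707818} 0.022
{'fov_y': 43.423205044661245, 'cx': 251.90864005500612, 'cy': 193.38675860997364, 'xyz': array([ 0.40092371, -0.18251352,  1.43785901]), 'attitude': array([-0.02210981,  0.02699281,  0.70868136, -0.70466536])}
{'fov_y': 51.574955166522734, 'cx': 258.8724226485488, 'cy': 188.2164655075359, 'xyz': array([-0.0124067 ,  0.31316454,  1.3208342 ]), 'attitude': array([-0.10476054,  0.23571815,  0.8930256 , -0.36873766])}
```

View pics/top0.png

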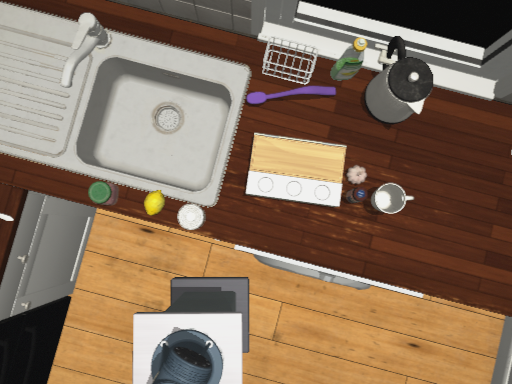

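View pics/side0.png

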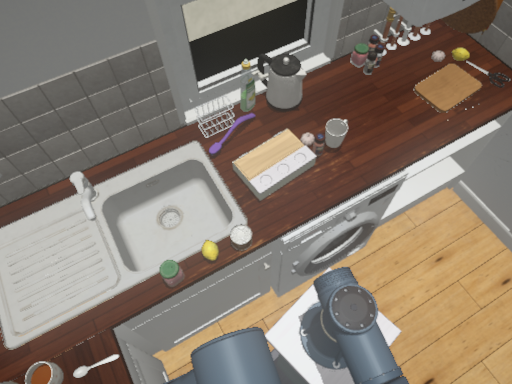

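The top view shows the box: strip with dimples near (265,184), (294,188), (322,191), lid behind it. Garlic (356,174) and the spice jar (357,195) stand just off its right end, with the mug at (388,198). The side view agrees.

```bash
cat > h.py <<'E'
import numpy as np
from scipy.spatial.transform import Rotation as R
def ray(c,u,v):
    f=c["img"].shape[0]/2/np.tan(np.radians(c["fov_y"])/2)
    d=R.from_quat(c["attitude"]).apply([(u-c["cx"])/f,-(v-c["cy"])/f,-1]); return np.array(c["xyz"]),d
def onplane(c,u,v,z):
    p,d=ray(c,u,v); return p+d*(z-p[2])/d[2]
E
python3 - <<'E'
from rig import sensors, eyes
import cv2,numpy as np
from h import *
for n,roi in(("top",(240,125,115,90)),("side",(225,125,100,75))):
    c=eyes.camera(n); x,y,w,h=roi
    im=c["img"][y:y+h,x:x+w]; big=cv2.resize(im,None,fx=6,fy=6,interpolation=cv2.INTER_CUBIC)
    hsv=cv2.cvtColor(big,cv2.COLOR_RGB2HSV)
    cv2.imwrite(f"pics/{n}1.png",big[:,:,::-1])
    wood=cv2.inRange(hsv,(10,60,150),(28,200,255)); 
    cs=max(cv2.findContours(wood,0,2)[0],key=cv2.contourArea)
    q=cv2.minAreaRect(cs); b=(cv2.boxPoints(q)+.5)/6-.5+[x,y]
    print(n,"lid", [onplane(c,u,v,.061).round(4)[:2] for u,v in b])
    g=cv2.GaussianBlur(cv2.cvtColor(big,cv2.COLOR_RGB2GRAY),(7,7),0)
    ci=cv2.HoughCircles(g,cv2.HOUGH_GRADIENT,1,100,param1=80,param2=25,minRadius=32,maxRadius=60)
    if ci is not None:
        for u,v,r in ci[0]:
            uu,vv=(u+.5)/6-.5+x,(v+.5)/6-.5+y; print("circ",round(uu,1),round(vv,1),round(r/6,1),onplane(c,uu,vv,.059).round(4))
E
```

```text
top lid [array([ 0.5639, -0.1834]), array([ 0.669 , -0.1987]), array([ 0.6297, -0.4669]), array([ 0.5248, -0.4503])]
side lid [array([ 0.6645, -0.1987]), array([ 0.6286, -0.4862]), array([ 0.5248, -0.4479]), array([ 0.565 , -0.1711])]
```

View pics/top1.png

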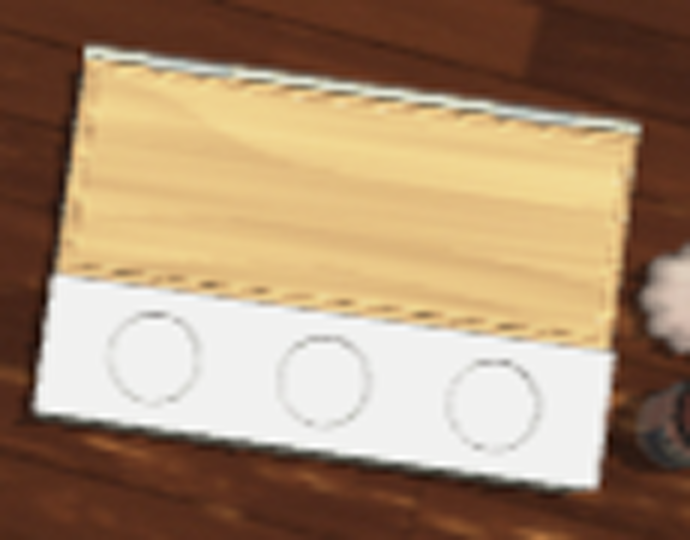

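The crop shows the three discs clearly, at crop pixels (154,359), (324,382) and (494,406). The front edge of the lid lies just behind them.

```bash
cat >> h.py <<'E'
def plan(target,yaw,o):
    """tool-frame shift (mm) and tool-frame rotvec to reach a down-pointing pose with tool y along box y"""
    Rt=R.from_quat(o["tool_rot"]); Rg=R.from_euler('z',yaw)*R.from_matrix(np.array([[-1,0,0],[0,1,0],[0,0,-1.]]))
    return (Rt.inv().apply(target-o["position"])*1000).round(1), (Rt.inv()*Rg).as_rotvec().round(4)
E
python3 - <<'E'
from rig import sensors, eyes
from h import *
c=eyes.camera("top"); P=[]
for a,b in((154,359),(324,382),(494,406)):
    P.append(onplane(c,a/6+239.6,b/6+124.6,.0585)); print(P[-1].round(4))
d=P[0]-P[2]; yaw=np.arctan2(-d[0],d[1]); print("yaw",yaw,np.linalg.norm(d))
o=sensors.get_obs()
for p in P: print(plan(np.array([p[0],p[1],.15]),yaw,o))
E
```

```text
[ 0.5224 -0.2308  0.0585]
[ 0.5109 -0.3121  0.0585]
[ 0.499  -0.3934  0.0585]
yaw -0.1432118339310714 0.16421790212177526
(array([-565. , -709. ,   94.7]), array([-0.001 , -0.0002, -0.1246]))
(array([-575.4, -790.4,   94.8]), array([-0.001 , -0.0002, -0.1246]))
(array([-585.4, -871.9,   94.9]), array([-0.001 , -0.0002, -0.1246]))
```

Request:
{"api": "drive_tool", "payload": {"deltas": [[[-33,-24,0,0,0,0],[-33,-24,0,0,0,0],[-33,-24,0,0,0,0],[-33,-24,0,0,0,0],[-33,-24,0,0,0,0],[-33,-24,0,0,0,0],[-33,-24,0,0,0,0],[-33,-24,0,0,0,0]]], "gripper": 0, "squeeze": 10}}

```text
time: 0.92
position: [0.37, 0.346, 0.2447]
tool_rot: [0.133, 0.991, 0.0, 0.0]
ft_force: [0.1, 1.1, -0.2]
grip_width: 0.0415
grip_force: 0.0
```

Request:
{"api": "drive_tool", "payload": {"deltas": [[[-22,-34,0,0,0,0],[-22,-34,0,0,0,0],[-22,-34,0,0,0,0],[-22,-34,0,0,0,0],[-22,-34,0,0,0,0],[-22,-34,0,0,0,0],[-22,-34,0,0,0,0],[-22,-34,0,0,0,0]]]}}

```text
time: 1.58
position: [0.4671, 0.0368, 0.2447]
tool_rot: [0.134, 0.991, 0.0, 0.0]
ft_force: [1.3, 0.5, 0.4]
grip_width: 0.0007
grip_force: 0.0
```

Request:
{"api": "drive_tool", "payload": {"deltas": [[[-20,-35,0,0,0,0],[-20,-35,0,0,0,0],[-20,-35,0,0,0,0],[-20,-35,0,0,0,0],[-20,-35,0,0,0,0],[-20,-35,0,0,0,0],[0,0,35,0,0,-0.12],[0,0,35,0,0,0]]]}}

```text
time: 2.25
position: [0.5297, -0.1998, 0.1758]
tool_rot: [0.074, 0.997, -0.002, 0.004]
ft_force: [0.6, 0.1, -0.4]
grip_width: 0.0006
grip_force: 0.0
```

```bash
python3 - <<'E'
from rig import sensors, eyes
from h import *
import cv2
o=sensors.get_obs(); print(o["time"],o["position"],o["ft_force"],o["grip_width"])
print(plan(np.array([.5224,-.2308,.10]),-.1432,o))
c=eyes.camera("wrist"); cv2.imwrite("pics/w0.png",c["img"][:,:,::-1]); print(c["hand_eye"],c["fov_y"],c["cx"],c["cy"])
E
```

```text
2.25 [ 0.52973353 -0.19984436  0.17577587] [ 0.59352345  0.05620816 -0.43179452] 0.000612676758180949
(array([  3.3, -31.4,  75.9]), array([-0.0037,  0.0081, -0.0046]))
[[ 9.42054349e-04  9.66144674e-01  2.57999188e-01  7.02511785e-02]
 [ 9.99999447e-01 -1.03066154e-03  2.08195734e-04 -4.68085721e-04]
 [ 4.67057039e-04  2.57998849e-01 -9.66145111e-01 -1.39642173e-01]
 [ 0.00000000e+00  0.00000000e+00  0.00000000e+00  1.00000000e+00]] 60.91547346717807 253.82652260856207 192.10246481056072
```

View pics/w0.png

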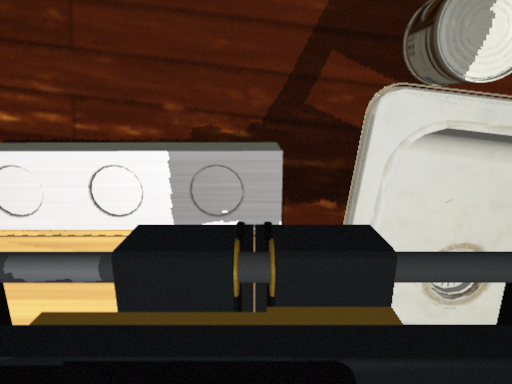

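The wrist view agrees: left disc at (217,190), middle disc at (117,190), right disc at (17,190). The fingers stand shut, right of the left disc.

```bash
cat >> h.py <<'E'
def wrist(c,o,u,v,z):
    f=c["img"].shape[0]/2/np.tan(np.radians(c["fov_y"])/2); H=np.array(c["hand_eye"]); Rt=R.from_quat(o["tool_rot"])
    d=Rt.apply(H[:3,:3]@np.array([(u-c["cx"])/f,-(v-c["cy"])/f,-1])); p=o["position"]+Rt.apply(H[:3,3]); return p+d*(z-p[2])/d[2]
E
python3 - <<'E'
from rig import sensors, eyes
from h import *
o=sensors.get_obs(); c=eyes.camera("wrist")
for u in(217,117,17): print(wrist(c,o,u,190,.0585).round(4))
E
```

```text
[ 0.5132 -0.2232  0.0585]
[ 0.5014 -0.3009  0.0585]
[ 0.4897 -0.3784  0.0585]
```

Request:
{"api": "drive_tool", "payload": {"deltas": [[[3,-31,0,0,0,0],[0,0,35,0,0,0],[0,0,30,0,0,0],[0,0,5,0,0,0],[0,0,0,0,0,0]]]}}

```text
time: 2.77
position: [0.5188, -0.2247, 0.1041]
tool_rot: [0.074, 0.997, 0.001, -0.002]
ft_force: [0.6, 0.8, 0.4]
grip_width: 0.0005
grip_force: 0.0
```

```bash
python3 - <<'E'
from rig import sensors, eyes
from h import *
import cv2
c=eyes.camera("wrist")
old=dict(position=np.array([.52973,-.19984,.17578]),tool_rot=[.074,.997,-.002,.004])
for u in(217,117,17): print(wrist(c,old,u,190,.0585).round(4))
o=sensors.get_obs(); print(o["position"],o["tool_rot"],o["ft_force"]); print(plan(np.array([.5224,-.2308,.09]),-.1432,o))
cv2.imwrite("pics/w1.png",c["img"][:,:,::-1])
E
```

```text
[ 0.5228 -0.23    0.0585]
[ 0.5109 -0.3106  0.0585]
[ 0.499  -0.3914  0.0585]
[ 0.5198653  -0.22530892  0.10545843] [ 7.34961389e-02  9.97295501e-01  2.65621595e-05 -2.95461487e-05] [ 0.28479384 -0.30314513  0.86159103]
(array([-3.3, -5.1, 15.5]), array([ 0.    , -0.0001, -0.0039]))
```

View pics/w1.png

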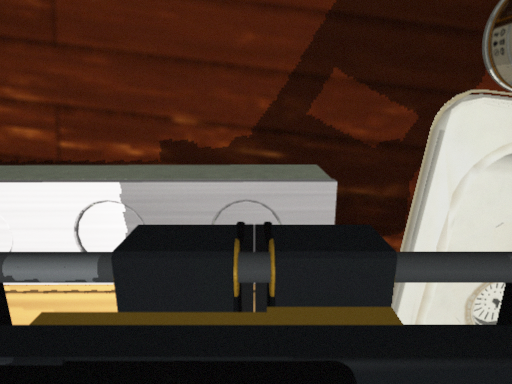

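The fingers are just above the left disc, about 5 mm to its left side in x/y as computed. The wrist fit matches the top-camera positions to 1-2 mm, so I go down and feel.

Request:
{"api": "drive_tool", "payload": {"deltas": [[[-3,-5,0,0,0,0],[0,0,10,0,0,0],[0,0,10,0,0,0],[0,0,2,0,0,0],[0,0,2,0,0,0],[0,0,0,0,0,0],[0,0,0,0,0,0]]]}}

```text
time: 3.4
position: [0.5217, -0.231, 0.0805]
tool_rot: [0.074, 0.997, 0.0, -0.0]
ft_force: [0.6, 0.1, -0.2]
grip_width: 0.0002
grip_force: 0.0
```

Request:
{"api": "drive_tool", "payload": {"deltas": [[[0,0,1,0,0,0],[0,0,1,0,0,0],[0,0,0,0,0,0],[0,0,0,0,0,0]]]}}

```text
time: 3.73
position: [0.5218, -0.231, 0.0804]
tool_rot: [0.074, 0.997, -0.0, 0.0]
ft_force: [-2.5, 2.6, 12.7]
grip_width: 0.0007
grip_force: 6.3
```

Rigid: 12.7 N and no travel. On to the middle disc.

Request:
{"api": "drive_tool", "payload": {"deltas": [[[0,0,-14,0,0,0],[0,-41,0,0,0,0],[0,-41,0,0,0,0],[0,0,4,0,0,0],[0,0,5,0,0,0],[0,0,3,0,0,0],[0,0,0,0,0,0],[0,0,0,0,0,0]]]}}

```text
time: 4.4
position: [0.5093, -0.3107, 0.0801]
tool_rot: [0.073, 0.997, 0.001, -0.001]
ft_force: [-0.3, -0.0, 0.0]
grip_width: 0.0004
grip_force: 0.4
```

Request:
{"api": "drive_tool", "payload": {"deltas": [[[0,0,1,0,0,0],[0,0,1,0,0,0],[0,0,0,0,0,0],[0,0,0,0,0,0]]]}}

```text
time: 4.73
position: [0.5097, -0.3112, 0.0786]
tool_rot: [0.074, 0.997, 0.0, -0.0]
ft_force: [-0.8, 0.7, 2.1]
grip_width: 0.0005
grip_force: 0.9
```

The middle disc gives. I press it right down.

Request:
{"api": "drive_tool", "payload": {"deltas": [[[0,0,1.5,0,0,0],[0,0,1.5,0,0,0],[0,0,1.5,0,0,0],[0,0,0.5,0,0,0],[0,0,0,0,0,0],[0,0,0,0,0,0]]]}}

```text
time: 5.23
position: [0.5098, -0.312, 0.0736]
tool_rot: [0.074, 0.997, 0.0, 0.0]
ft_force: [0.1, 3.1, 3.6]
grip_width: 0.0004
grip_force: 2.2
```

```bash
python3 - <<'E'
from rig import sensors, eyes
import cv2
c=eyes.camera("top"); s=eyes.camera("side")
import numpy as np
a=cv2.resize(c["img"][110:220,230:370],None,fx=2.8,fy=2.8); b=cv2.resize(s["img"][110:220,210:350],None,fx=2.8,fy=2.8)
cv2.imwrite("pics/open1.png",np.hstack([a,b])[:,:,::-1])
o=sensors.get_obs(); print(o["time"],o["position"],o["ft_force"])
E
```

```text
5.3333 [ 0.50979699 -0.3120848   0.07363663] [0.35581275 3.00699879 5.6243744 ]
```

View pics/open1.png

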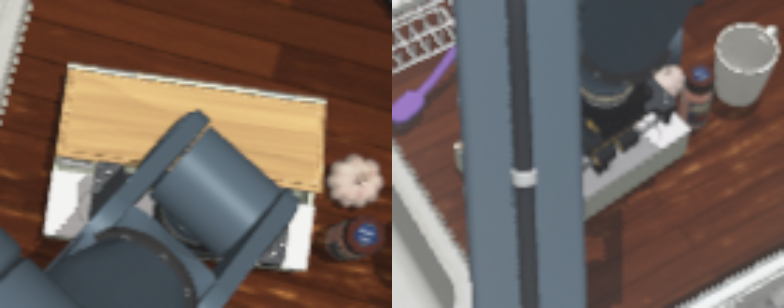

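The lid's front edge has moved out and up in the top view, and the arm hides the strip. So the catch has released the lid. I lift clear of the disc and move under the raised front edge.

Request:
{"api": "drive_tool", "payload": {"deltas": [[[0,0,-10,0,0,0],[0,0,-18,0,0,0],[-10,0,0,0,0,0],[-10,0,0,0,0,0],[-8,0,0,0,0,0],[0,0,0,0,0,0],[0,0,0,0,0,0]]]}}

```text
time: 5.92
position: [0.5377, -0.3162, 0.1006]
tool_rot: [0.073, 0.997, 0.0, -0.0]
ft_force: [0.4, -0.0, 0.2]
grip_width: 0.0003
grip_force: 0.0
```

Request:
{"api": "drive_tool", "payload": {"deltas": [[[-5,0,0,0,0,0],[-4,0,-8,0,0,0],[-5,0,-9,0,0,0],[-3,0,-3,0,0,0],[0,0,0,0,0,0]]]}}

```text
time: 6.33
position: [0.5543, -0.3186, 0.1231]
tool_rot: [0.073, 0.997, -0.0, -0.0]
ft_force: [-4.0, 1.6, 2.0]
grip_width: 0.0006
grip_force: 1.9
```

```bash
python3 - <<'E'
from rig import sensors, eyes
import cv2, numpy as np
c=eyes.camera("top"); s=eyes.camera("side"); w=eyes.camera("wrist")
a=cv2.resize(c["img"][110:220,230:370],None,fx=2.8,fy=2.8); b=cv2.resize(w["img"],(411,308))
cv2.imwrite("pics/open2.png",np.hstack([a,b[:a.shape[0]]])[:,:,::-1])
o=sensors.get_obs(); print(o["time"],o["position"],o["ft_force"])
E
```

```text
6.4833 [ 0.55333053 -0.31834336  0.12170269] [-4.3868571   1.10183007  1.21896893]
```

View pics/open2.png

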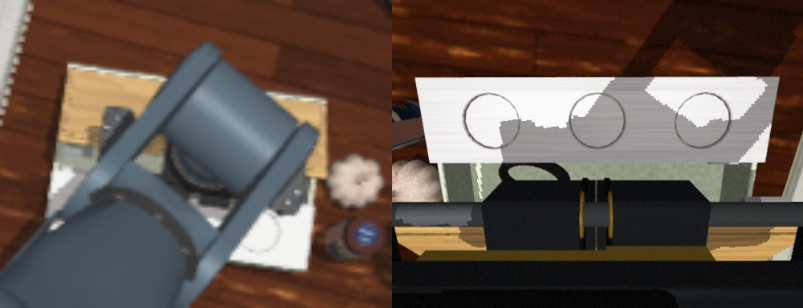

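The strip, its discs and the open gap with a scissors handle are visible. The fingers bear on the lid edge with about 4 N, as planned, so I go on along the arc.

Request:
{"api": "drive_tool", "payload": {"deltas": [[[-6,0,-7,0,0,0],[-6,0,-7,0,0,0],[-8,0,-7,0,0,0],[-8,0,-7,0,0,0],[-9,0,-5,0,0,0],[-10,0,-5,0,0,0]]]}}

```text
time: 6.98
position: [0.6021, -0.3264, 0.1603]
tool_rot: [0.074, 0.997, -0.001, 0.001]
ft_force: [-0.3, 0.4, -0.1]
grip_width: 0.0004
grip_force: 0.2
```

Request:
{"api": "drive_tool", "payload": {"deltas": [[[-10,0,-4,0,0,0],[-11,0,-3,0,0,0],[-9,0,-1,0,0,0],[-9,0,-1,0,0,0],[0,0,0,0,0,0]]]}}

```text
time: 7.4
position: [0.6422, -0.3325, 0.1692]
tool_rot: [0.074, 0.997, -0.001, 0.003]
ft_force: [1.2, 0.1, -0.8]
grip_width: 0.0006
grip_force: 0.0
```

```bash
python3 - <<'E'
from rig import sensors, eyes
import cv2, numpy as np
c=eyes.camera("top"); s=eyes.camera("side"); w=eyes.camera("wrist")
a=cv2.resize(c["img"][110:220,230:370],None,fx=2.8,fy=2.8); b=cv2.resize(w["img"],(411,308))
cv2.imwrite("pics/open3.png",np.hstack([a,b[:a.shape[0]]])[:,:,::-1])
o=sensors.get_obs(); print(o["time"],o["position"],o["ft_force"])
E
```

```text
7.55 [ 0.63928795 -0.33155138  0.16834271] [-0.07607066  0.40869529  0.58273983]
```

View pics/open3.png

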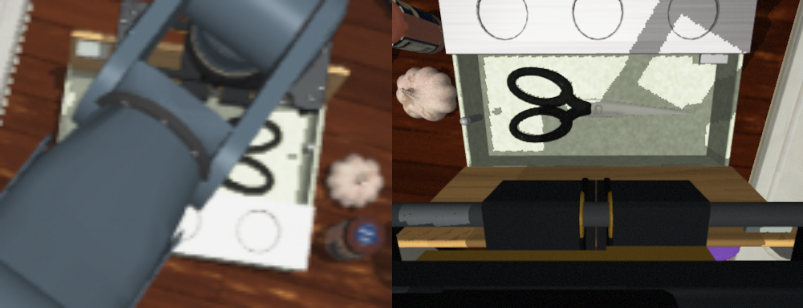

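The lid is about upright or past it: its underside shows ahead of the fingers in the wrist view, and the scissors lie undisturbed. A little further push, then back off.

Request:
{"api": "drive_tool", "payload": {"deltas": [[[-8,0,0,0,0,0],[-8,0,0,0,0,0],[-8,0,0,0,0,0],[0,0,0,0,0,0],[0,0,0,0,0,0]]]}}

```text
time: 7.97
position: [0.6636, -0.335, 0.1684]
tool_rot: [0.074, 0.997, -0.0, 0.0]
ft_force: [0.2, -0.6, -0.2]
grip_width: 0.0005
grip_force: 0.0
```

Request:
{"api": "drive_tool", "payload": {"deltas": [[[20,0,0,0,0,0],[40,0,0,0,0,0],[40,0,-10,0,0,0],[40,0,-40,0,0,0],[0,0,-40,0,0,0],[0,0,0,0,0,0],[0,0,0,0,0,0],[0,0,0,0,0,0]]]}}

```text
time: 8.63
position: [0.5348, -0.3159, 0.2484]
tool_rot: [0.074, 0.997, -0.0, 0.0]
ft_force: [-0.2, -0.4, -0.0]
grip_width: 0.0006
grip_force: 0.0
```

```bash
python3 - <<'E'
from rig import sensors, eyes
import cv2, numpy as np
c=eyes.camera("top"); s=eyes.camera("side"); w=eyes.camera("wrist")
a=cv2.resize(c["img"][110:220,230:370],None,fx=2.8,fy=2.8); b=cv2.resize(w["img"],(411,308))
cv2.imwrite("pics/open4.png",np.hstack([a,b[:a.shape[0]]])[:,:,::-1])
o=sensors.get_obs(); print(o["time"],o["position"],o["ft_force"])
E
```

```text
8.7833 [ 0.53453998 -0.31533999  0.24642478] [ 0.12878391 -0.38103729 -0.09172351]
```

View pics/open4.png

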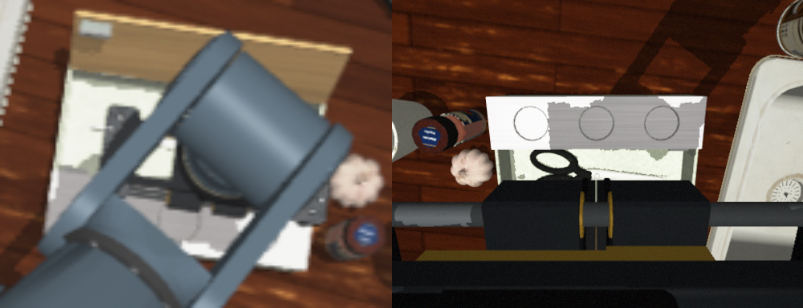

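The lid leans back past upright and the gripper is clear of everything. I check its angle from the edge pixels (257,114) and (356,127) and hand in if it's at the stop.

```bash
python3 - <<'E'
from rig import sensors, eyes, ticket
from h import *
c=eyes.camera("top"); ex=np.array([np.cos(-.1432),np.sin(-.1432)])
x=[(onplane(c,u,v,.157)[:2]-[.511,-.312])@ex-.057 for u,v in((257,114.5),(355.5,127.3))]
print("edge x in box",x,"expect .120 at 1.9, .099 at 1.7")
if np.mean(x)>.108: print(ticket.hand_in())
E
```

```text
edge x in box [np.float64(0.11793069555421681), np.float64(0.12002458540730601)] expect .120 at 1.9, .099 at 1.7
the job is handed in; nothing more can be done
None
```

The job is handed in, with no verdict returned: the middle dimple was the catch, and the lid rests at its stop (edge about 119 mm back, 120 mm expected at 1.9 rad). The scissors and nearby bystanders looked undisturbed in the last pictures, and the gripper is clear of everything.

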